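# Vent the steriliser and unlock its lid

### The job

The steriliser has finished and gone cold: make it ready to open. First push the vent lever on the lid round anticlockwise (seen from above) with a fingertip until it lies fully in line with its outlet pipe; only then push on a spoke of the big handwheel, also with a fingertip, and turn it anticlockwise as far as it goes to draw back the lid bolts. Push only, do not pinch the lever or the wheel or strain hard against the stops, leave the vent open and the glassware, jar and rack where they stand, and finish clear of everything.

Things in the scene. Friction and masses are not known exactly. Their poses are not given: they have to be found in the camera images.
- steriliser: Fixed vertical steriliser standing on the floor in a bay of the bench: white round shell 440 mm across. Origin on the chamber axis at bench height, z up, x to its grey control box (270 mm wide, 185 to 325 mm out, top 25 mm below the bench), y to the vent. Place and yaw vary. Swing post of the lid at y = -250 mm, up to 110 mm above the bench.
- wheel_axis (a point): Fixed point on the handwheel's upright axis at mid-height of spokes and rim, 175 mm above the bench; axes as the steriliser's. Below: steel lid 404 mm across, top 84 mm (edge) to 102 mm above the bench; gearbox 92 mm across up to 128 mm in the middle; four radial dark bolts with guides and keepers (keepers 196 to 220 mm out), all below 132 mm; brass safety valve 165 mm out on x, up to 130 mm.
- wheel (a joint): Handwheel angle, rad, anticlockwise from above: 0 locked, 3.4 end stop (bolts drawn back, unlocked); starts at 0 to 0.7. Level wheel, outer diameter 240 mm, black rim 18 mm thick (222 mm centre-line diameter), three round steel spokes 14 mm thick, hub 52 mm across (cap top 197 mm above the bench); windows open from 26 to 102 mm from the axis. Takes 0.5 to 0.8 N m; stays where left.
- spoke0 (a point): Middle of a spoke, 68 mm from the wheel's axis, on the spoke's centre line; x points outwards along the spoke, z up; turns with the wheel. When the wheel reads 0 it lies along the steriliser's x.
- spoke1 (a point): The same on the next spoke, 120 degrees anticlockwise of spoke0.
- spoke2 (a point): The same on the third spoke, 240 degrees anticlockwise of spoke0.
- vent_pivot (a point): Fixed point on the vent lever's upright axis at mid-height of the lever, 170 mm above the bench, 185 mm from the chamber axis on the steriliser's y; axes as the steriliser's. Below it a dark valve body 36 mm across (top 152 mm above the bench) with an outlet pipe 16 mm thick that runs outwards on y to 68 mm beyond the pivot, then down.
- vent (a joint): Vent lever angle, rad, anticlockwise from above: 0 shut (lever across the outlet, pointing to the steriliser's x), 1.571 end stop, open (lever above and in line with the outlet pipe, pointing out along y). Starts at 0 to 0.2. Takes about 0.3 N m (4 to 5 N at the sleeve); stays where left.
- vent_grip (a point): Middle of the lever's black sleeve, 68 mm from the pivot, at the lever's mid-height; x points outwards along the lever, z up; turns with it. The sleeve is 64 mm long (36 to 100 mm from the pivot), 18 mm wide and 13 mm thick; the bare steel part is 14 mm wide and 6 mm thick.
- vent_end (a point): Outer end of the vent lever, 100 mm from the pivot.
- media_bottle: Glass bottle with blue cap, 70 mm across, 150 mm tall, loose on the bench left of the steriliser (robot's left, +y); origin at its underside. Bystander.
- beaker: Glass beaker, 84 mm across, 100 mm tall, loose on the bench right of the steriliser; origin at its underside. Bystander.
- jar: White plastic jar, 56 mm across, 65 mm tall, loose on top of the steriliser's control box; origin at its underside. Bystander.
- tube_rack: White rack 90 x 220 x 68 mm with capped tubes up to 118 mm, loose on the bench left of the steriliser; origin at its underside. Bystander.

How it is judged:
On the way, in this order (a step that is already met when the one before it is completed fails the run):
1. the vent lever is open, in line with its outlet (value of joint vent above 1.45 rad), for 0.2 s.
2. the handwheel is turned anticlockwise to its stop (value of joint wheel above 3.28 rad), for 0.2 s.
At the end, for the whole second after the job is handed in: The vent lever is within 0.12 rad of its open stop (over 1.45 rad), the handwheel is within 0.12 rad of its unlocked stop (over 3.28 rad) and at rest, and the bottle, beaker, jar and rack stand within 30 mm of where they were (value of joint vent above 1.45 rad and value of joint wheel above 3.28 rad and velocity of joint wheel between -0.05 and 0.05 rad/s and distance of each of media_bottle, beaker, jar, tube_rack from where it was at the start of the episode below 0.03 m); the robot touches nothing.
It fails at once if the handwheel is turned (spoke middle moved over 10 mm) while the vent is not open (under 1.35 rad) (distance of spoke0 from where it was at the start of the episode above 0.01 m and value of joint vent below 1.35 rad).
It fails at once if the lever, a spoke or the wheel's rim is taken between the fingers instead of pushed ((x of the grasp point in the frame of spoke0 between -0.035 and 0.03 m and y of the grasp point in the frame of spoke0 between -0.006 and 0.006 m and z of the grasp point in the frame of spoke0 between -0.025 and 0.01 m) or (x of the grasp point in the frame of spoke1 between -0.035 and 0.03 m and y of the grasp point in the frame of spoke1 between -0.006 and 0.006 m and z of the grasp point in the frame of spoke1 between -0.025 and 0.01 m) or (x of the grasp point in the frame of spoke2 between -0.035 and 0.03 m and y of the grasp point in the frame of spoke2 between -0.006 and 0.006 m and z of the grasp point in the frame of spoke2 between -0.025 and 0.01 m) or (horizontal distance between the grasp point and wheel_axis between 0.105 and 0.117 m and z of the grasp point in the frame of wheel_axis between -0.025 and 0.01 m) or (x of the grasp point in the frame of vent_grip between -0.055 and 0.032 m and y of the grasp point in the frame of vent_grip between -0.006 and 0.006 m and z of the grasp point in the frame of vent_grip between -0.025 and 0.01 m)).
It fails at once if the wheel or the lever is strained with over 60 N (contact force between the fingers and wheel above 60 N or contact force between the fingers and vent above 60 N).
It fails at once if a bystander is lifted, carried or pushed over 30 mm away (distance of any of media_bottle, beaker, jar, tube_rack from where it was at the start of the episode above 0.03 m).
It also fails if it takes over 51 s, if anything falls off the work surface, if the arm or the gripper's body presses on something with over 40 N, if the wrist force passes 120 N, or if a joint passes its speed limit or range.

### The arm

A 7-joint arm with a two-finger parallel gripper is mounted at the origin on the work surface. World frame = base frame: x ahead of the robot, y to its left, z up, the work surface at z = 0. Lengths are in m, angles in rad, forces in N, time in s.
With the tool pointing down it reaches from about 0.4 to 0.9 m from the base axis. Payload 5.5 kg.
Tool frame: the origin (TCP) lies at the very end of the fingers, on their centre line; the grasp point (between the pads) lies 19 mm behind it; z points along the fingers, y is the direction in which the jaws open and shut (so a half turn about z gives the same grasp; the last joint's range is limited). The gripper opens to 92 mm and grips with 3 to 60 N. Pads are 19 mm wide; open, the fingers measure 130 mm over their backs; the gripper's body (75 mm by 190 mm) begins 47 mm behind the grasp point.
Start: joints at [1.41, 0.501, -0.427, 1.55, 0.221, 1.138, -0.21], TCP at [0.267, -0.592, 0.227] pointing down, gripper open.
Joint ranges: [-2.88, 2.88], [-0.31, 2.03], [-1.54, 1.56], [0.2, 2.42], [-1.41, 4.55], [0.19, 2.02], [-2.57, 2.57]. Speed limits (rad/s): [2.57, 2.57, 3.14, 3.14, 3.14, 3.14, 3.14].

### API

Orientations are given as [roll, pitch, yaw] about the fixed x, y, z axes, in that order (R = Rz(yaw) Ry(pitch) Rx(roll)).
In Python, from bench import bot gives the robot as it stands.
- The arm moves only by the tool jog_arm, never from a script. Its argument "steps" is a list that holds one entry, the list of rows, each a list of 5 numbers: the opening in per cent of the stroke, from 0 (shut) to 100 (fully open), then the shift along the tool's x, y, z in cm, then the turn about the tool's z in degrees. In form: [[[grip, tx, ty, tz, roll], ...]]. A call has 1 to 8 rows; each row shifts and turns the commanded pose from where the row before left it, along the tool's axes as they then stand; what a row does not reach is not made up. A row lasts 1/10 s, in which the tool goes at most 50 mm and 8.59 degrees, less where a joint would pass 70% of its speed; a pose out of reach is approached as far as the arm can. A call is refused whole if a number of a shift passes 5 or a number of a turn 8.59, either way. A call with a gripper value outside its range is refused whole. The fingers move at their own pace and stop on an object; "squeeze" is the grip in N (left out, the last holds). Time passes only in rows, so rows that do not move let the fingers close. It gives the time, the measured TCP pose, the force and the opening at its end, in the units of the state.
- bot.sense(): the state, without advancing time (a new reading comes with each control period).
- bot.capture(name): name is "scene" or "top" or "wrist"; returns (picture, depth): 480x640x3 uint8, red, green, blue; 480x640 float32, m along the optical axis (not along the pixel's ray), 0 where there is no reading.
- bot.camera_info(name): a dict with "fx", "fy", "cx", "cy" (pixels), "world_to_cam" (4x4, takes a point from world to camera coordinates); the wrist camera has in their place "tool_from_camera" (4x4, takes a point from camera to tool coordinates, whose origin is the TCP and whose axes are the flange's). Camera axes: x right, y up, looking along -z (the intrinsics and any distortion apply to the point x, -y, -z); pixel columns grow to the right and rows downward; lengths in m; the calibration is good to about 2 mm. A picture is of the moment at which its call begins: read the wrist's pose just before it. camera_info takes no time and is no camera call.
- bot.hand_in(): hands the job in, once; it reports no verdict.
Trained networks look in the newest picture that a camera, given by its name, has taken for a name from the list of things; names that differ only in an ending like _2 or _b are one class to them, and where a whole thing is asked for, a point or a joint stands for the part that bears it (a point fixed in the world has none). Each returns a list of dicts, best first, with "p" (0 to 1); they miss things now and then, are a little off and sometimes report something else, mostly with a low value. They report only what shows in the picture. A call takes as long as a camera call.
- bot.look_for(target, camera): "position" ([column, row] in pixels, amid what is visible of it).
- bot.masks_of(target, camera): "pixels" (480x640 bool, what is visible of it) and "position" ([column, row] in pixels, amid what is visible of it).
- bot.landmark_of(target, camera): "position" ([column, row] in pixels: a listed point, or the origin of a listed thing).
The state is a dict: "t": time; "qpos": joint angles; "qd": joint speeds; "joint_efforts": joint torques, N m; "eef_pos": TCP position; "eef_rot": TCP orientation; "contact_force": force on the tool from outside, world axes, zero at the start; "torque": the same for the moment, N m; "gripper_width": finger opening in m.
Only numpy, scipy, OpenCV 4.12 (cv2) and the standard library are available. Lean on these libraries where they do the work, as an engineer would, in place of code of your own. Each camera call takes 0.05 s, during which the arm holds its last target. There are 200 camera calls.

## Working session

There is one attempt and no reset: what is moved stays moved. The work goes in short steps, Python scripts to look and compute and a tool call to move; the robot and the scene stay as the last step left them, time stands still between calls to the robot, and variables do not carry over. Pictures are saved under pics/ and viewed, about 8 in all and at most 12, crops included, and the job is handed in when it is done.

Besides the shell and the picture viewer there is one more tool, called after "Call:" as name(argument=value, ...) on one line, values as JSON. jog_arm: Moves the arm, as the interface text tells. Its arguments: {"type":"object","properties":{"steps":{"type":"array","items":{"type":"array","items":{"type":"array","items":{"type":"number"}}}},"squeeze":{"type":"number"}},"required":["steps"]}

```bash
mkdir -p pics; ls; cat > h.py <<'E'
import numpy as np, cv2
from bench import bot
from scipy.spatial.transform import Rotation as R
def ray_pt(cam,px,z=None,depth=None):
    I=bot.camera_info(cam); T=np.linalg.inv(np.array(I["world_to_cam"]))
    d=np.array([(px[0]-I["cx"])/I["fx"],-(px[1]-I["cy"])/I["fy"],-1.0])
    if depth is not None: return T[:3,:3]@(d*depth)+T[:3,3]
    w=T[:3,:3]@d; o=T[:3,3]; return o+w*(z-o[2])/w[2]
E
python3 - <<'E'
from h import *
for c in ("scene","top"):
    p,d=bot.capture(c); cv2.imwrite(f"pics/{c}0.png",p[:,:,::-1]); np.save(f"{c}0.npy",d)
    I=bot.camera_info(c); print(c,{k:v for k,v in I.items() if k!='world_to_cam'},np.linalg.inv(I['world_to_cam'])[:3,3].round(3))
    for n,z in (("wheel_axis",.175),("spoke0",.175),("spoke1",.175),("spoke2",.175),("vent_pivot",.17),("vent_grip",.17),("vent_end",.17),("media_bottle",0),("beaker",0),("jar",-.025),("tube_rack",0),("steriliser",0)):
        for r in bot.landmark_of(n,c)[:2]: print(n,round(r["p"],2),np.round(r["position"]),ray_pt(c,r["position"],z).round(3))
print(bot.sense())
E
```

```text
pics
scene {'fx': 541.4387721895869, 'fy': 541.4387721895869, 'cx': 323.55303215486333, 'cy': 241.12084150257488} [ 1.603 -0.7    0.923]
wheel_axis 0.61 [320. 214.] [0.55  0.049 0.175]
spoke0 0.92 [318. 198.] [0.476 0.094 0.175]
spoke0 0.64 [344. 219.] [0.613 0.087 0.175]
spoke1 0.92 [318. 198.] [0.476 0.094 0.175]
spoke1 0.64 [344. 219.] [0.613 0.087 0.175]
spoke2 0.92 [318. 198.] [0.476 0.094 0.175]
spoke2 0.64 [344. 219.] [0.613 0.087 0.175]
vent_pivot 0.65 [364. 194.] [0.523 0.227 0.17 ]
vent_grip 0.51 [383. 199.] [0.577 0.257 0.17 ]
vent_end 0.64 [391. 205.] [0.616 0.252 0.17 ]
media_bottle 0.95 [404. 207.] [0.433 0.493 0.   ]
beaker 0.71 [112. 314.] [ 0.426 -0.515  0.   ]
jar 0.81 [373. 319.] [ 0.802  0.047 -0.025]
jar 0.65 [112. 316.] [ 0.4   -0.513 -0.025]
tube_rack 0.92 [437. 224.] [0.578 0.506 0.   ]
tube_rack 0.22 [321. 211.] [0.293 0.237 0.   ]
steriliser 0.65 [380. 200.] [0.349 0.456 0.   ]
top {'fx': 604.0302650807376, 'fy': 604.0302650807376, 'cx': 320.9688959322906, 'cy': 249.0811945298918} [ 0.213 -0.004  2.009]
wheel_axis 0.88 [303. 260.] [0.545 0.052 0.175]
wheel_a
[... 720 characters left out ...]
419 -0.522  0.   ]
{'t': 1.3, 'qpos': array([ 1.41018211,  0.50089288, -0.42700015,  1.55041772,  0.22080293,
        1.13827925, -0.21028241]), 'qd': array([-0.0002598 ,  0.0012101 ,  0.00101459, -0.00091424,  0.0001935 ,
        0.0004851 , -0.00074716]), 'joint_efforts': array([ 3.55043858e-05, -5.66442919e+01, -5.81063926e+00, -2.79504329e+01,
       -6.66474458e-02,  2.08680157e-02, -2.31659151e-06]), 'eef_pos': array([ 0.26734034, -0.59247523,  0.22672575]), 'eef_rot': array([ 3.14156596e+00, -3.37053954e-05,  4.23865729e-01]), 'contact_force': array([-0.02738256,  0.4965047 ,  0.08289435]), 'torque': array([ 0.03095257,  0.03744121, -0.00520882]), 'gripper_width': 0.09151547619585637}
```

```bash
python3 -c "
import cv2
a=cv2.imread('pics/top0.png')[190:340,140:400];b=cv2.imread('pics/scene0.png')[140:380,250:480]
a=cv2.resize(a,(780,450),interpolation=cv2.INTER_CUBIC);cv2.imwrite('pics/a.png',a)
cv2.imwrite('pics/b.png',cv2.resize(b,None,fx=2.5,fy=2.5))"
```

```text
(no output)
```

View pics/a.png

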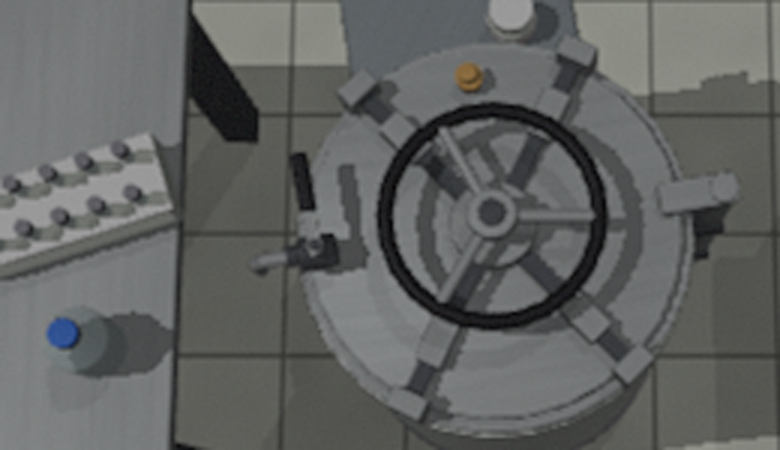

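View pics/b.png

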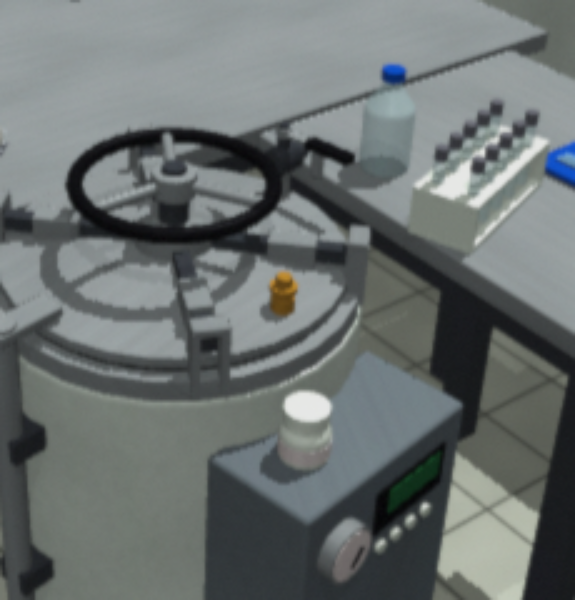

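Top view: the wheel is centred at crop (492,212) with spokes at about 28°, 150° and 270°. The lever runs from the pivot at (315,245) to (300,155) and is nearly shut. The scene view agrees. I'll close the gripper, square the yaw and transit high.

Call:
jog_arm(steps=[[[0, 0, 0, -1, 8.1], [0, 0, 0, -1, 8.1], [0, 0, 0, -1, 8.1], [0, 1.6, -4, 0, 0], [0, 1.6, -4, 0, 0], [0, 1.6, -4, 0, 0], [0, 1.6, -4, 0, 0], [0, 1.6, -4, 0, 0]]])

```text
t: 2.1
eef_pos: [0.3479, -0.3909, 0.2569]
eef_rot: [3.141, -0.0, -0.0]
contact_force: [0.6, 0.3, 0.3]
gripper_width: 0.0325
```

Call:
jog_arm(steps=[[[0, 1.6, -4, 0, 0], [0, 1.6, -4, 0, 0], [0, 1.6, -4, 0, 0], [0, 1.6, -4, 0, 0], [0, 1.6, -4, 0, 0], [0, 1.6, -4, 0, 0], [0, 1.6, -4, 0, 0], [0, 0, 0, 0, 0]]])

```text
t: 2.9
eef_pos: [0.4617, -0.1058, 0.2576]
eef_rot: [-3.14, -0.003, 0.01]
contact_force: [0.4, -0.2, -0.3]
gripper_width: 0.0006
```

Call:
jog_arm(steps=[[[0, 1.6, -4, 0, 0], [0, 1.6, -4, 0, 0], [0, 1.6, -4, 0, 0], [0, 1.6, -4, 0, 0], [0, 1.6, -4, 0, 0], [0, 1.6, -4, 0, 0], [0, 1.6, -3, 0, 0], [0, 0, 0, 0, 0]]])

```text
t: 3.7
eef_pos: [0.5722, 0.1629, 0.2569]
eef_rot: [-3.138, -0.001, 0.006]
contact_force: [-0.1, 0.3, -0.2]
gripper_width: 0.0004
```

```bash
cat >> h.py <<'E'
def wrist_pt(px,z,s):
    I=bot.camera_info("wrist"); C=np.array(I["tool_from_camera"])
    d=np.array([(px[0]-I["cx"])/I["fx"],-(px[1]-I["cy"])/I["fy"],-1.0])
    Rw=R.from_euler("xyz",s["eef_rot"]).as_matrix()
    w=Rw@C[:3,:3]@d; o=Rw@C[:3,3]+s["eef_pos"]; return o+w*(z-o[2])/w[2]
E
python3 - <<'E'
from h import *
s=bot.sense(); print(s['eef_pos'],s['eef_rot'],s['qpos'].round(2))
p,d=bot.capture("wrist"); cv2.imwrite("pics/w1.png",p[:,:,::-1])
for n,z in (("vent_pivot",.17),("vent_grip",.17),("vent_end",.17),("wheel_axis",.175),("spoke0",.175)):
    for r in bot.landmark_of(n,"wrist")[:3]: print(n,round(r["p"],2),np.round(r["position"]),wrist_pt(r["position"],z,s).round(4))
E
```

```text
[0.57220463 0.16287049 0.25685333] [-3.13755372e+00 -8.22956662e-04  5.98570790e-03] [ 0.25  0.44 -0.76  1.66  0.32  1.17 -2.15]
vent_grip 0.79 [193. 242.] [0.5749 0.248  0.17  ]
vent_end 0.65 [181. 188.] [0.6082 0.2528 0.17  ]
wheel_axis 0.56 [502. 297.] [0.5414 0.0538 0.175 ]
spoke0 0.91 [613. 301.] [ 0.5396 -0.0165  0.175 ]
```

View pics/w1.png

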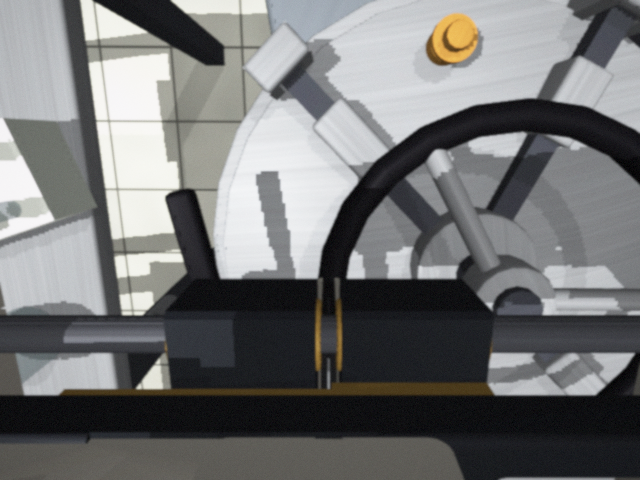

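```bash
python3 - <<'E'
from h import *
I=bot.camera_info("wrist");print(I["fx"],I["cx"],I["cy"]); C=np.array(I["tool_from_camera"]);print(C.round(3))
p,d=bot.capture("wrist")
for px in ((180,295),(300,290),(250,350),(480,295),(480,350),(330,285),(100,330),(320,410),(50,440)):
    z=float(d[px[1],px[0]]); c=np.array([(px[0]-I["cx"])/I["fx"]*z,-(px[1]-I["cy"])/I["fy"]*z,-z,1]); print(px,(C@c)[:3].round(3))
E
```

```text
405.7100203243847 328.16291498679203 241.418385060258
[[ 0.001  0.968  0.253  0.067]
 [ 1.    -0.001 -0.    -0.   ]
 [ 0.     0.253 -0.968 -0.157]
 [ 0.     0.     0.     1.   ]]
(180, 295) [ 0.036 -0.031 -0.08 ]
(300, 290) [ 0.036 -0.006 -0.078]
(250, 350) [ 0.028 -0.015 -0.088]
(480, 295) [-0.024  0.09   0.067]
(480, 350) [ 0.028  0.028 -0.089]
(330, 285) [ 0.009  0.    -0.003]
(100, 330) [ 0.029 -0.047 -0.082]
(320, 410) [ 0.025 -0.002 -0.102]
(50, 440) [ 0.025 -0.04  -0.109]
```

Call:
jog_arm(steps=[[[0, 1.3, -4.2, 0, 0], [0, 0, 0, 3, 0], [0, 0, 0, 3, 0], [0, 0, 0, 3, 0], [0, 0, 0, 0.9, 0], [0, 0, 0, 0, 0]]])

```text
t: 4.65
eef_pos: [0.5838, 0.1981, 0.1566]
eef_rot: [3.14, 0.003, -0.001]
contact_force: [0.8, 0.7, -0.4]
gripper_width: 0.0004
```

Call:
jog_arm(steps=[[[0, 0.2, -1, -0.3, 0], [0, 0, -1, 0, 0], [0, 0.1, -1.2, 0, 0], [0, 0, -1.1, 0, 0], [0, -0.4, -1, 0, 0], [0, -0.6, -1, 0, 0], [0, 0, 0, 0, 0]]])

```text
t: 5.35
eef_pos: [0.577, 0.2641, 0.1616]
eef_rot: [3.141, -0.001, 0.002]
contact_force: [0.5, -1.6, 0.3]
gripper_width: 0.0006
```

Call:
jog_arm(steps=[[[0, -0.7, -1.2, 0, 0], [0, -0.8, -1, 0, 0], [0, -0.9, -0.8, 0, 0], [0, -1, -0.4, 0, 0], [0, 0, 0, 0, 0]]])

```text
t: 5.85
eef_pos: [0.5428, 0.2976, 0.1613]
eef_rot: [-3.141, -0.001, 0.001]
contact_force: [0.2, -0.1, -0.7]
gripper_width: 0.0003
```

```bash
python3 - <<'E'
from h import *
s=bot.sense()
p,d=bot.capture("top"); a=p[190:340,140:340,::-1]; cv2.imwrite("pics/t2.png",cv2.resize(a,None,fx=3,fy=3,interpolation=cv2.INTER_CUBIC))
p,d=bot.capture("scene"); a=p[130:290,270:480,::-1]; cv2.imwrite("pics/s2.png",cv2.resize(a,None,fx=3,fy=3,interpolation=cv2.INTER_CUBIC))
for c in ("top","scene"):
  for n,z in (("vent_pivot",.17),("vent_grip",.17),("vent_end",.17)):
    for r in bot.landmark_of(n,c)[:2]: print(c,n,round(r["p"],2),np.round(r["position"]),ray_pt(c,r["position"],z).round(4))
E
```

```text
scene vent_pivot 0.57 [363. 196.] [0.5284 0.2209 0.17  ]
scene vent_pivot 0.53 [321. 211.] [0.5353 0.0643 0.17  ]
scene vent_grip 0.64 [382. 187.] [0.5181 0.3025 0.17  ]
scene vent_grip 0.56 [344. 217.] [0.5964 0.0991 0.17  ]
```

View pics/s2.png

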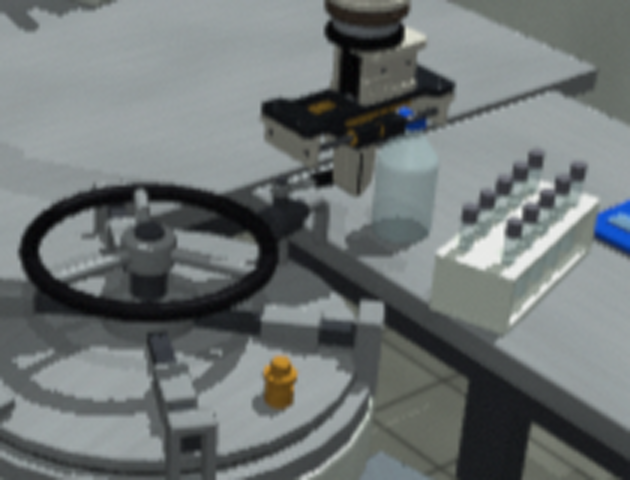

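The scene view shows the sleeve at crop (320,178), just behind the fingertip at (352,180), so the lever is following. I'll continue slowly.

Call:
jog_arm(steps=[[[0, -0.6, -0.2, 0, 0], [0, -0.5, -0.2, 0, 0], [0, -0.4, -0.1, 0, 0], [0, 0, 0, 0, 0]]])

```text
t: 6.65
eef_pos: [0.5284, 0.3012, 0.1608]
eef_rot: [3.141, -0.001, 0.0]
contact_force: [2.7, -1.7, 0.2]
gripper_width: 0.0003
```

Call:
jog_arm(steps=[[[0, -0.3, 0, 0, 0], [0, -0.2, 0, 0, 0]]])

```text
t: 6.85
eef_pos: [0.5245, 0.3017, 0.161]
eef_rot: [-3.141, -0.002, -0.0]
contact_force: [6.2, -1.3, -1.6]
gripper_width: 0.0002
```

Call:
jog_arm(steps=[[[0, -0.2, 0, 0, 0], [0, -0.1, 0, 0, 0]]])

```text
t: 7.05
eef_pos: [0.5215, 0.3019, 0.161]
eef_rot: [-3.14, -0.002, -0.0]
contact_force: [5.8, -0.4, -2.4]
gripper_width: 0.0004
```

Call:
jog_arm(steps=[[[0, -0.2, 0, 0, 0], [0, 0, 0, 0, 0]]])

```text
t: 7.25
eef_pos: [0.5202, 0.3019, 0.1611]
eef_rot: [-3.14, -0.003, -0.0]
contact_force: [7.3, -0.1, -3.3]
gripper_width: 0.0003
```

Call:
jog_arm(steps=[[[0, -0.2, 0, 0, 0], [0, 0, 0, 0, 0]]])

```text
t: 7.45
eef_pos: [0.5199, 0.3018, 0.1613]
eef_rot: [-3.139, -0.006, -0.001]
contact_force: [11.3, -0.3, -5.9]
gripper_width: 0.0004
```

Call:
jog_arm(steps=[[[0, -0.2, 0, 0, 0], [0, 0, 0, 0, 0]]])

```text
t: 7.65
eef_pos: [0.5198, 0.3017, 0.1614]
eef_rot: [-3.138, -0.009, -0.002]
contact_force: [15.8, 0.9, -8.3]
gripper_width: 0.0004
```

Call:
jog_arm(steps=[[[0, 0.8, 0.2, 0, 0], [0, 2.5, 0, 0, 0], [0, 1, 0, -3, 0], [0, 0, 0, -4, 0], [0, 0, 4, -2, 0], [0, 0, 4, 0, 0], [0, 0, 0, 0, 0]]])

```text
t: 8.35
eef_pos: [0.5584, 0.2135, 0.2509]
eef_rot: [3.138, 0.0, -0.007]
contact_force: [0.1, -1.3, -0.5]
gripper_width: 0.0003
```

```bash
python3 - <<'E'
from h import *
s=bot.sense();print(s['eef_pos'],s['qpos'].round(2))
im=[]
for c in ("wrist","scene","top"):
  p,d=bot.capture(c); im.append(p[:,:,::-1])
  for n,z in (("vent_pivot",.17),("vent_grip",.17),("vent_end",.17),("wheel_axis",.175),("spoke0",.175)):
    for r in bot.landmark_of(n,c)[:3]:
      q=wrist_pt(r["position"],z,s) if c=="wrist" else ray_pt(c,r["position"],z); print(c,n,round(r["p"],2),np.round(r["position"]),q.round(4))
cv2.imwrite("pics/c3.png",np.hstack([cv2.resize(im[0],(400,300)),cv2.resize(im[1][130:280,270:470],(400,300))]))
E
```

```text
[0.55836948 0.2134975  0.25086454] [ 0.15  0.45 -0.75  1.65  0.33  1.17 -2.26]
wrist vent_end 0.53 [145. 347.] [0.4932 0.333  0.17  ]
wrist wheel_axis 0.81 [593. 277.] [0.5408 0.0523 0.175 ]
wrist spoke0 0.84 [551. 177.] [0.6018 0.0859 0.175 ]
wrist spoke0 0.77 [527. 364.] [0.4813 0.0858 0.175 ]
scene vent_pivot 0.7 [364. 195.] [0.5254 0.2253 0.17  ]
scene vent_grip 0.68 [380. 186.] [0.5102 0.3025 0.17  ]
scene vent_end 0.67 [383. 182.] [0.4941 0.3268 0.17  ]
scene wheel_axis 0.7 [319. 211.] [0.5379 0.0566 0.175 ]
scene wheel_axis 0.53 [439. 223.] [0.773  0.2848 0.175 ]
scene spoke0 0.93 [317. 202.] [0.4915 0.0812 0.175 ]
scene spoke0 0.86 [343. 218.] [0.6036 0.0899 0.175 ]
scene spoke0 0.56 [300. 223.] [ 0.5635 -0.0231  0.175 ]
top vent_pivot 0.97 [242. 270.] [0.5134 0.2406 0.17  ]
top vent_pivot 0.53 [219. 275.] [0.4985 0.3123 0.17  ]
top vent_grip 0.6 [221. 276.] [0.496  0.3054 0.17  ]
top vent_end 0.7 [209. 278.] [0.4886 0.3406 0.17  ]
top wheel_axis 0.61 [302. 259.] [0.5487 0.0562 0.175 ]
top spoke0 0.93 [325. 259.] [ 0.547  -0.0151  0.175 ]
top spoke0 0.85 [292. 280.] [0.482  0.0862 0.175 ]
top spoke0 0.76 [292. 238.] [0.6157 0.0855 0.175 ]
```

View pics/c3.png

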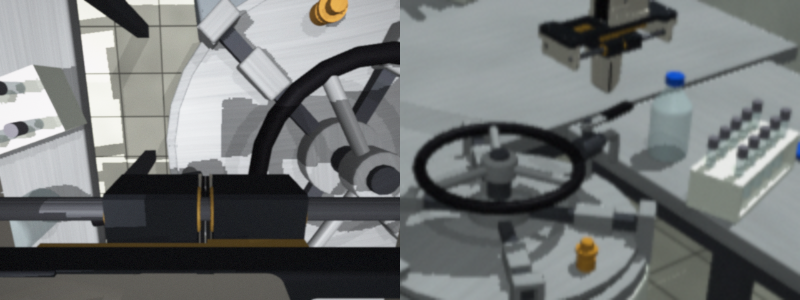

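Lever open: the scene view shows its sleeve at (615,108), running outward over the pipe, and the force rose with no further motion. Now the wheel waypoints.

```bash
python3 - <<'E'
import numpy as np
ax=np.array([.543,.053])
def P(f,c=0):
    u=np.array([np.cos(f),np.sin(f)]);n=np.array([-u[1],u[0]])
    h=.0095*abs(n[0])+.019*abs(n[1]); return ax+.060*u-(.007+h+c)*n
p=np.array([.5584,.2135]); q=P(.53,.008); print("start",q.round(4),((q-p)*[100,-100]).round(1)); p=q
acc=p.copy()
for f in np.arange(.53,3.7,.15):
    t=P(f); d=np.round((t-acc)*100,1); acc=acc+d/100; print(round(f,2),t.round(4),"tx,ty",d[0],-d[1])
E
```

```text
start [0.6131 0.0521] [ 5.5 16.1]
0.53 [0.609 0.059] tx,ty -0.4 -0.7
0.68 [0.6071 0.0692] tx,ty -0.2 -1.0
0.83 [0.6033 0.0792] tx,ty -0.4 -1.0
0.98 [0.5976 0.0886] tx,ty -0.5 -1.0
1.13 [0.59   0.0972] tx,ty -0.8 -0.8
1.28 [0.5808 0.1043] tx,ty -0.9 -0.7
1.43 [0.5703 0.1097] tx,ty -1.1 -0.6
1.58 [0.5591 0.1132] tx,ty -1.1 -0.3
1.73 [0.5526 0.1153] tx,ty -0.6 -0.2
1.88 [0.5455 0.1168] tx,ty -0.8 -0.2
2.03 [0.5379 0.1174] tx,ty -0.7 -0.0
2.18 [0.5297 0.1169] tx,ty -0.8 0.0
2.33 [0.5213 0.1151] tx,ty -0.9 0.2
2.48 [0.5128 0.1118] tx,ty -0.8 0.3
2.63 [0.5045 0.107 ] tx,ty -0.9 0.5
2.78 [0.4968 0.1005] tx,ty -0.7 0.7
2.93 [0.4901 0.0926] tx,ty -0.7 0.8
3.08 [0.4847 0.0832] tx,ty -0.5 0.9
3.23 [0.4809 0.0744] tx,ty -0.4 0.9
3.38 [0.4782 0.0658] tx,ty -0.3 0.8
3.53 [0.4768 0.0564] tx,ty -0.1 1.0
3.68 [0.477  0.0464] tx,ty -0.0 1.0
```

Call:
jog_arm(steps=[[[0, 1.4, 4, 0, 0], [0, 1.4, 4, 0, 0], [0, 1.4, 4, 0, 0], [0, 1.3, 4.1, 0, 0], [0, 0, 0, 0, 0]]])

```text
t: 9.75
eef_pos: [0.6147, 0.0488, 0.2499]
eef_rot: [3.137, -0.0, -0.012]
contact_force: [0.0, -0.6, -0.1]
gripper_width: 0.0006
```

```bash
python3 - <<'E'
from h import *
s=bot.sense();print(s['eef_pos'],s['qpos'].round(2))
p,d=bot.capture("wrist"); cv2.imwrite("pics/w4.png",p[:,:,::-1])
for n,z in (("wheel_axis",.175),("spoke0",.175)):
    for r in bot.landmark_of(n,"wrist")[:3]: print(n,round(r["p"],2),np.round(r["position"]),wrist_pt(r["position"],z,s).round(4))
E
```

```text
[0.61468701 0.04877425 0.24993521] [ 0.39  0.47 -0.7   1.61  0.33  1.18 -1.97]
wheel_axis 0.85 [324. 363.] [0.5408 0.0527 0.175 ]
spoke0 0.57 [270. 274.] [0.6016 0.0841 0.175 ]
```

View pics/w4.png

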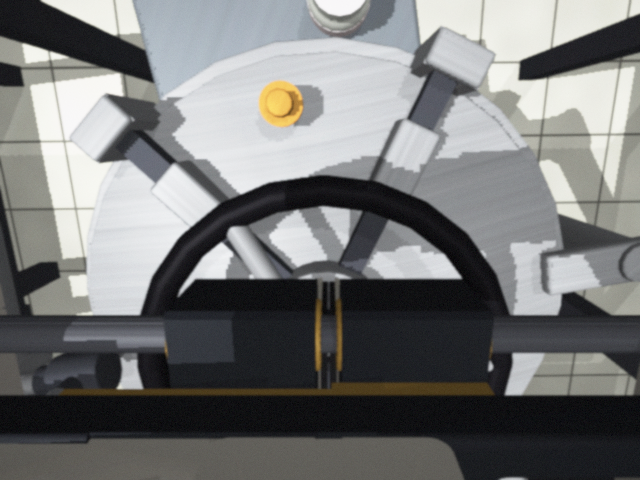

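The wrist view puts the fingertip (330,285) inside the window. Spoke0 is up-left at (255,255) and the rim is clear ahead at (330,190). Descending.

Call:
jog_arm(steps=[[[0, 0, 0, 3, 0], [0, 0, 0, 3, 0], [0, 0, 0, 2.5, 0], [0, 0, 0, 1, 0], [0, 0, 0, 0, 0]]])

```text
t: 10.4
eef_pos: [0.6113, 0.0598, 0.1546]
eef_rot: [-3.141, 0.003, 0.002]
contact_force: [0.4, -0.6, 1.1]
gripper_width: 0.0001
```

Call:
jog_arm(steps=[[[0, -0.4, -0.7, 0, 0], [0, -0.4, -0.7, 0, 0], [0, -0.2, -1, 0, 0], [0, -0.4, -1, 0, 0], [0, -0.5, -1, 0, 0]]])

```text
t: 10.9
eef_pos: [0.596, 0.0963, 0.1573]
eef_rot: [3.134, -0.004, -0.005]
contact_force: [4.2, -11.9, -0.6]
gripper_width: 0.0006
```

Call:
jog_arm(steps=[[[0, -0.9, -0.8, 0, 0], [0, -1, -0.7, 0, 0], [0, -1.1, -0.5, 0, 0], [0, -1.1, -0.2, 0, 0]]])

```text
t: 11.3
eef_pos: [0.5573, 0.122, 0.1587]
eef_rot: [3.139, -0.01, -0.003]
contact_force: [13.6, -10.6, -3.4]
gripper_width: 0.0002
```

Call:
jog_arm(steps=[[[0, -0.9, 0.1, 0, 0], [0, -1, 0.2, 0, 0], [0, -0.8, 0.1, 0, 0], [0, -0.9, 0.3, 0, 0], [0, -0.8, 0.3, 0, 0]]])

```text
t: 11.8
eef_pos: [0.5165, 0.116, 0.1601]
eef_rot: [-3.138, -0.017, -0.0]
contact_force: [15.5, 0.4, -0.6]
gripper_width: 0.0003
```

Call:
jog_arm(steps=[[[0, -0.9, 0.5, 0.1, 0], [0, -0.8, 0.6, 0.1, 0], [0, -0.7, 0.7, 0.1, 0], [0, -0.6, 0.8, 0, 0]]])

```text
t: 12.2
eef_pos: [0.4873, 0.0938, 0.1585]
eef_rot: [-3.135, -0.02, 0.003]
contact_force: [11.3, 7.0, 3.4]
gripper_width: 0.0005
```

Call:
jog_arm(steps=[[[0, -0.5, 0.8, 0, 0], [0, -0.4, 0.8, 0, 0], [0, -0.3, 0.7, 0, 0], [0, 0, 0, 0, 0]]])

```text
t: 12.6
eef_pos: [0.4708, 0.0692, 0.1564]
eef_rot: [-3.138, -0.011, 0.002]
contact_force: [2.9, 5.2, 2.8]
gripper_width: 0.0003
```

Call:
jog_arm(steps=[[[0, -0.2, 0.4, 0, 0], [0, -0.1, 0.4, 0, 0], [0, 0, 0, 0, 0]]])

```text
t: 12.9
eef_pos: [0.4674, 0.0617, 0.156]
eef_rot: [-3.138, -0.01, 0.003]
contact_force: [3.5, 7.3, 3.3]
gripper_width: 0.0002
```

Call:
jog_arm(steps=[[[0, 0.2, 0.3, 0, 0], [0, 0.2, 0.3, 0, 0]]])

```text
t: 13.1
eef_pos: [0.4686, 0.0564, 0.1556]
eef_rot: [-3.138, -0.004, 0.004]
contact_force: [-6.4, 8.9, 8.0]
gripper_width: 0.0003
```

Call:
jog_arm(steps=[[[0, 0.1, 0.3, 0, 0], [0, 0, 0, 0, 0]]])

```text
t: 13.3
eef_pos: [0.4696, 0.0523, 0.1553]
eef_rot: [-3.139, -0.004, 0.003]
contact_force: [-2.6, 5.4, 7.0]
gripper_width: 0.0005
```

Call:
jog_arm(steps=[[[0, 0, 0.2, 0, 0], [0, 0, 0, 0, 0]]])

```text
t: 13.5
eef_pos: [0.47, 0.0505, 0.1553]
eef_rot: [-3.139, -0.005, 0.003]
contact_force: [-2.5, 6.8, 5.0]
gripper_width: 0.0004
```

Call:
jog_arm(steps=[[[0, 0, 0.3, 0, 0], [0, 0, 0, 0, 0]]])

```text
t: 13.7
eef_pos: [0.4707, 0.048, 0.1555]
eef_rot: [-3.138, -0.006, 0.003]
contact_force: [0.3, 7.5, 3.2]
gripper_width: 0.0003
```

Call:
jog_arm(steps=[[[0, 0, 0.2, 0, 0], [0, 0, 0, 0, 0]]])

```text
t: 13.9
eef_pos: [0.4707, 0.0478, 0.1556]
eef_rot: [-3.136, -0.006, 0.005]
contact_force: [-0.7, 11.7, 4.0]
gripper_width: 0.001
```

```bash
python3 - <<'E'
from h import *
p,d=bot.capture("top"); cv2.imwrite("pics/t5.png",cv2.resize(p[190:340,200:400,::-1],None,fx=3,fy=3,interpolation=cv2.INTER_CUBIC))
for c in ("top",):
  for n,z in (("spoke0",.175),("wheel_axis",.175)):
    for r in bot.landmark_of(n,c)[:3]: print(c,n,round(r["p"],2),np.round(r["position"]),ray_pt(c,r["position"],z).round(4))
E
```

```text
top spoke0 0.81 [282. 261.] [0.5431 0.1179 0.175 ]
top wheel_axis 0.79 [303. 260.] [0.5458 0.0528 0.175 ]
```

Call:
jog_arm(steps=[[[0, 0, 0.3, 0, 0], [0, 0, 0, 0, 0], [0, 0, 0, 0, 0]]])

```text
t: 14.35
eef_pos: [0.4707, 0.0475, 0.1557]
eef_rot: [-3.133, -0.007, 0.007]
contact_force: [-0.4, 17.2, 2.7]
gripper_width: 0.0004
```

Stop reached: force rose to 17 N with no motion. Backing off, lifting and moving clear.

Call:
jog_arm(steps=[[[0, 0, -0.8, 0, 0], [0, 0.3, -0.7, 0, 0], [0, 0, 0, -2.5, 0], [0, 0, 0, -4, 0], [0, 0, 0, -5, 0], [0, -1, 4, -2, 0], [0, 0, 4, 0, 0], [0, 0, 4, 0, 0]]])

```text
t: 15.15
eef_pos: [0.4622, -0.068, 0.29]
eef_rot: [3.139, -0.004, 0.0]
contact_force: [0.1, -0.6, 0.1]
gripper_width: 0.0004
```

Call:
jog_arm(steps=[[[0, -0.5, 4, 0, 0], [0, -0.5, 4, 0, 0], [0, -0.5, 4, 0, 0], [0, 0, 4, 0, 0], [0, 0, 4, 0, 0], [0, 0, 2, 0, 0], [0, 0, 0, 0, 0], [0, 0, 0, 0, 0]]])

```text
t: 15.95
eef_pos: [0.4468, -0.2854, 0.2879]
eef_rot: [-3.141, -0.0, 0.0]
contact_force: [0.8, 0.5, -0.1]
gripper_width: 0.0003
```

```bash
python3 - <<'E'
from h import *
s=bot.sense();print(s['t'],s['eef_pos'],s['contact_force'])
im=[]
for c in ("top","scene"):
  p,d=bot.capture(c); im.append(p[:,:,::-1])
  for n,z in (("spoke0",.175),("wheel_axis",.175),("vent_pivot",.17),("vent_end",.17),("media_bottle",0),("beaker",0),("jar",-.025),("tube_rack",0)):
    for r in bot.landmark_of(n,c)[:3 if n=="spoke0" else 1]: print(c,n,round(r["p"],2),np.round(r["position"]),ray_pt(c,r["position"],z).round(3))
a=cv2.resize(im[0][190:340,140:340],(800,600),interpolation=cv2.INTER_CUBIC)[:, :]
b=cv2.resize(im[1][130:330,250:470],(440,400))
cv2.imwrite("pics/f.png",np.hstack([cv2.resize(im[0][190:340,140:360],(400,273)),cv2.resize(im[1][130:330,250:543],(400,273))]))
E
```

```text
15.95 [ 0.44675652 -0.28544437  0.28787049] [ 0.81505237  0.50143365 -0.12317333]
top spoke0 0.84 [312. 276.] [0.495 0.025 0.175]
top spoke0 0.7 [314. 244.] [0.596 0.018 0.175]
top spoke0 0.67 [282. 257.] [0.553 0.117 0.175]
top wheel_axis 0.55 [304. 258.] [0.55  0.049 0.175]
top vent_pivot 0.77 [244. 273.] [0.505 0.235 0.17 ]
top vent_end 0.62 [210. 275.] [0.499 0.339 0.17 ]
top media_bottle 0.72 [169. 306.] [0.42  0.503 0.   ]
top beaker 0.89 [474. 306.] [ 0.421 -0.513  0.   ]
top jar 0.78 [310. 199.] [ 0.796  0.034 -0.025]
top tube_rack 0.74 [163. 259.] [0.58  0.531 0.   ]
scene spoke0 0.81 [299. 207.] [0.486 0.024 0.175]
scene spoke0 0.68 [342. 209.] [0.565 0.116 0.175]
scene spoke0 0.63 [317. 222.] [0.585 0.015 0.175]
scene wheel_axis 0.65 [319. 212.] [0.54  0.054 0.175]
scene vent_pivot 0.75 [364. 194.] [0.523 0.228 0.17 ]
scene vent_end 0.66 [386. 179.] [0.483 0.349 0.17 ]
scene media_bottle 0.74 [405. 206.] [0.429 0.5   0.   ]
scene beaker 0.88 [112. 314.] [ 0.427 -0.514  0.   ]
scene jar 0.91 [370. 321.] [ 0.803  0.035 -0.025]
scene tube_rack 0.82 [440. 222.] [0.575 0.523 0.   ]
```

View pics/f.png

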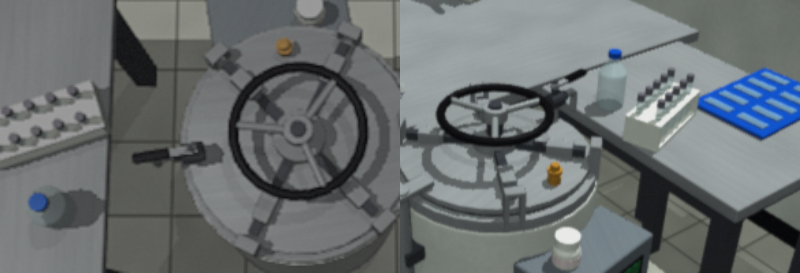

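The final view shows the lever lying over the outlet at (165,155) and spokes at (255,127), (315,95) and (320,165). That spoke layout matches a wheel angle of about 3.4 rad.

```bash
python3 -c "
from bench import bot
print(bot.hand_in())"
```

```text
the job is handed in; nothing more can be done
None
```

The vent lever is open, the handwheel is turned to its unlocked stop, and the job is handed in at about 17 s of the allowed 51 s. I used a closed fingertip, pushed only, and did the vent before the wheel.

- **Vent lever:** it was pushed until it stopped moving, with the total force rising to about 18 N. The last pictures show it lying over its outlet pipe. My measured angle was about 1.66 rad against the 1.571 stop, and the difference is measuring error.
- **Handwheel:** I pushed spoke0 anticlockwise until it stopped moving, with the force rising to about 17 N. The highest reading during the turn was also about 17 N, against the limit of 60 N. The final spoke angles match the 3.4 rad stop.
- **Bystanders:** the bottle, beaker and rack read within about 10 mm of their first positions. The jar read about 12 mm off in the scene camera, but the arm never went near it and that is probably measuring error. The top camera's first jar reading was a false find on the wheel, so only the scene camera gives a before-and-after comparison for it.
- **Finish:** the arm is clear of everything, with the fingertip 0.29 m above the bench and less than 1 N on the wrist.

One disagreement on the way: during the wheel push the measured tip ran up to about 1 cm off the planned circle. I corrected it as I went, and it stayed clear of the rim.

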